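# Open the interlocked gate of a shaker guard and hold it wide

## Robot

A 6-joint arm with a two-finger parallel gripper is mounted at the origin on the work surface. World frame = base frame: x ahead of the robot, y to its left, z up, the work surface at z = 0. Lengths are in m, angles in rad, forces in N, time in s.
With the tool pointing down it reaches from about 0.35 to 0.775 m from the base axis. Payload 7.3 kg.
Tool frame: the origin (TCP) lies between the finger pads, 19 mm behind the fingertips; this is the grasp point; z points along the fingers, y is the line along which they close (so a half turn about z gives the same grasp; the last joint's range is limited). The gripper opens to 92 mm and grips with 3 to 60 N. Pads are 19 mm wide; open, the fingers measure 130 mm over their backs; the gripper's body (75 mm by 190 mm) begins 47 mm behind the grasp point.
Start: joints at [-1.338, 0.342, 1.524, -0, 1.275, -0.146], TCP at [0.194, -0.488, 0.246] pointing down, gripper open.
Joint ranges: [-2.53, 2.53], [-0.77, 2.02], [0.04, 2.7], [-1, 4.14], [0.28, 2.66], [-3.11, 3.11]. Speed limits (rad/s): [2.57, 2.57, 3.14, 3.14, 3.14, 3.14].

## Interface

Orientations are given as [roll, pitch, yaw] about the fixed x, y, z axes, in that order (R = Rz(yaw) Ry(pitch) Rx(roll)).
In Python, from cell import * gives the robot as it stands.
- The arm moves only by the tool arm_command, never from a script. Its arguments are lists of equal length, an entry for each row: "xyz": the shift along the world's x, y, z in mm, a list of three; "spin": the turn about the world's z in degrees. In form: {"xyz": [[tx, ty, tz], ...], "spin": [spin, ...]}. A call has 1 to 20 rows; each row shifts and turns the commanded pose from where the row before left it; what a row does not reach is not made up. A row lasts 1/10 s, in which the tool goes at most 50 mm and 8.59 degrees, less where a joint would pass 70% of its speed; a pose out of reach is approached as far as the arm can. A call with a gripper value outside its range is refused whole. "jaw" is the opening, from -1 (shut) to 1 (fully open), set as the call begins (left out, the last holds). The fingers move at their own pace and stop on an object; "squeeze" is the grip in N (left out, the last holds). Time passes only in rows, so rows that do not move let the fingers close. It gives the time, the measured TCP pose, the force, the opening and the grip force at its end, in the units of the state.
- observe(): the state, without advancing time (a new reading comes with each control period).
- read_camera(name): name is "scene" or "top" or "wrist"; returns a dict with "img" (384x512x3 uint8, red, green, blue), "depth" (384x512 float32, m along the optical axis (not along the pixel's ray), 0 where there is no reading), "fx", "fy", "cx", "cy" (pixels), "dist_coeffs" ([k1, k2, p1, p2, k3] as OpenCV has them; the pictures are not rectified), "world_from_camera" (4x4, takes a point from camera to world coordinates). Camera axes: x right, y up, looking along -z (the intrinsics and any distortion apply to the point x, -y, -z); pixel columns grow to the right and rows downward; lengths in m; the calibration is good to about 2 mm. A picture is of the moment at which its call begins.
- hand_in(): hands the job in; it is judged then, once.
The state is a dict: "time": time; "qpos": joint angles; "qvel": joint speeds; "joint_efforts": joint torques, N m; "tool_pos": TCP position; "tool_rot": TCP orientation; "contact_force": force on the tool from outside, world axes, zero at the start; "torque": the same for the moment, N m; "opening": finger opening in m; "grip_force": force on a finger pad.
Only numpy, scipy, OpenCV 4.12 (cv2) and the standard library are available. Lean on these libraries where they do the work, as an engineer would, in place of code of your own. Each camera call takes 0.05 s, during which the arm holds its last target. There are 200 camera calls.

## Task

Open the shaker guard for loading: press the small ribbed white interlock key block flush into the recess in the guard's top, then squeeze the catch with the round pegs fully together, then the catch with the flat paddles. Then take the post on the gate, swing the gate out past its click to about a right angle and finish while still holding it wide open by the post, because it springs back. Leave the key flush, the catches squeezed, and the glassware and other things on the bench where they stand.

Things in the scene. Friction and masses are not known exactly. Their poses are not given: they have to be found in the camera images.
- guard: low guard box of a bench shaker: white walls, a white flat top at the gate end and a clear pane behind it, 300 wide, 260 deep, 140 tall; fixed. Origin on the table at the middle of its gated front; x points from the front into the box, y along the front towards the hinge, z up. A grey sill tongue 20 high sticks out 75 in front of the hinge end
- recess (a point): centre of the mouth of the key recess in the guard's flat top, 140 above the table, 108 behind the front, 15 to the -y side of the guard's middle; axes as the guard's. The rectangular hole is 45 (x) by 29 (y) and finally 28 deep; a steel pad lies 18 below the top at first; about 4 N of push moves it down 10, and it stays
- key: interlock key: white plastic block 40 (x) x 24 (y) x 28 tall with fine black ribs on its long sides, its lowest 7 tapering to 34 x 18, upright, about 90 g; origin at the centre of its underside. Fits the recess either way round with its long side along the guard's x; first stands 10 proud, flush when pressed home (origin then 28 below the recess mouth)
- interlock (a joint): how far the pad in the recess is pressed down, m: 0 as found, 0.010 with the key flush; both catches are locked until about 0.008
- peg_catch: steel base plate (6 thick) of the catch with two round pegs (10 thick), on the guard's top; origin at its underside's middle, 55 behind the front at y = +45 or -75 of the guard, axes as the guard's. Two grips along y, tops 34 to 36 above the guard's top: the +y one is fixed (outer face y = +22), the other slides to it (outer face y = -26 as found, -12 squeezed); its bolt runs to the gate's hook
- peg_squeeze (a point): squeeze point of the peg catch: midway between the outer faces of its two grips once they are fully squeezed together (34 apart there), 22 above the guard's top; closing direction is y. It does not move
- peg_slide (a joint): how far the sliding grip of the peg catch is squeezed towards the fixed one, m: 0 as found (its bolt blocks the gate), 0.014 fully squeezed; the gate is clear of it from about 0.008. It takes about 4 N, stays where it is left, and cannot move until the interlock key is flush
- paddle_catch: steel base plate (6 thick) of the catch with two flat paddles (22 x 8), on the guard's top; origin at its underside's middle, 55 behind the front at y = +45 or -75 of the guard, axes as the guard's. Two grips along y, tops 34 to 36 above the guard's top: the +y one is fixed (outer face y = +22), the other slides to it (outer face y = -26 as found, -12 squeezed); its bolt runs to the gate's hook
- paddle_squeeze (a point): squeeze point of the paddle catch: midway between the outer faces of its two grips once they are fully squeezed together (34 apart there), 22 above the guard's top; closing direction is y. It does not move
- paddle_slide (a joint): how far the sliding grip of the paddle catch is squeezed towards the fixed one, m: 0 as found (its bolt blocks the gate), 0.014 fully squeezed; the gate is clear of it from about 0.008. It takes about 4 N, stays where it is left, and cannot move until the interlock key is flush
- gate (a joint): gate angle, rad: 0 shut, grows as it swings outwards (clockwise from above, to -x of the guard), stops at 1.75. A spring always pulls it shut (0.06 Nm shut, 0.4 Nm at 1.5); a sprung ball in the sill makes a click at about 0.5 to 0.62 rad (about 0.8 Nm in all, 6 N at the post). Let go wide open, the gate runs back over the ball and falls shut
- gate_post (a point): grip post on the gate's top edge: round steel post 18 across, from 138 to 205 above the table, 140 from the hinge axis; this point is on its axis, 185 above the table, and moves with the gate
- gate_hinge (a point): point on the gate's upright hinge axis, 185 above the table, at x = -12, y = +125 of the guard, axes as the guard's; the shut gate runs from here 250 along -y of the guard, 10 thick, its panel 30 to 138 above the table, with two steel hooks reaching back over the guard's top to the catches
- beaker: clear glass beaker, 68 across, 85 tall; origin at its underside, leave alone
- jar: amber glass jar with a black cap, 54 across, 80 tall; origin at its underside, leave alone
- spatula: spatula with a wooden handle lying flat, 190 long; origin at its underside, leave alone
- dish: closed clear Petri dish, 90 across, 14 tall; origin at its underside, leave alone
- wash_bottle: white plastic bottle with a blue cap, 64 across, 160 tall; origin at its underside, leave alone
- weigh_tray: shallow open white tray, 90 x 70, 18 tall; origin at its underside, leave alone
- stopper: cork stopper standing on its narrow end, 38 across, 26 tall; origin at its underside, leave alone

How it is judged:
On the way, in this order (a step that is already met when the one before it is completed fails the run):
1. the key is pressed flush into the recess (value of joint interlock above 0.008 m and horizontal distance between key and recess below 0.006 m and z of key in the frame of recess below -0.0255 m and angle between key's own z axis and vertical below 0.12 rad), for 0.2 s.
2. the peg catch is squeezed together, the gate still shut (value of joint peg_slide above 0.01 m and value of joint gate below 0.1 rad), for 0.1 s.
3. the paddle catch is squeezed together, the gate still shut (value of joint paddle_slide above 0.01 m and value of joint gate below 0.1 rad), for 0.1 s.
4. the gate is swung past its click (value of joint gate above 0.9 rad), for 0.1 s.
At the end, for the whole second after the job is handed in: The key is flush (less than 2.5 mm proud, within 6 mm of the recess centre, upright, pad down more than 8 mm), both catches are still squeezed (over 9 mm of 14), the gate is open more than 1.3 rad and still, and the fingers hold it (over 0.5 N, TCP within 60 mm of the post's point) (all of step 1 and value of joint each of peg_slide, paddle_slide above 0.009 m and value of joint gate above 1.3 rad and contact force between the fingers and guard above 0.5 N and distance between the grasp point and gate_post below 0.06 m and velocity of joint gate between -0.1 and 0.1 rad/s); the arm keeps its last pose, push and grip.
It fails at once if a bystander (beaker, jar, spatula, dish, bottle, tray, stopper) is pushed more than 40 mm or tipped over (distance of any of beaker, jar, spatula, dish, wash_bottle, weigh_tray, stopper from where it was at the start of the episode above 0.04 m or angle between any of beaker, jar, dish, wash_bottle, weigh_tray, stopper's own z axis and vertical above 0.6 rad).
It also fails if it takes over 72 s, if anything falls off the work surface, if the arm or the gripper's body presses on something with over 40 N, if the wrist force passes 120 N, or if a joint passes its speed limit or range.

## Working session

There is one attempt and no reset: what is moved stays moved. The work goes in short steps, Python scripts to look and compute and a tool call to move; the robot and the scene stay as the last step left them, time stands still between calls to the robot, and variables do not carry over. Pictures are saved under pics/ and viewed, at most 10 in all, crops included, and the job is handed in when it is done.

Besides the shell and the picture viewer there is one more tool, called after "Request:" by a JSON object that holds its "method" and its "body", one argument or row to a line. arm_command: Moves the arm, as the interface text tells. Its arguments: {"type":"object","properties":{"xyz":{"type":"array","items":{"type":"array","items":{"type":"number"}}},"spin":{"type":"array","items":{"type":"number"}},"jaw":{"type":"number"},"squeeze":{"type":"number"}},"required":["xyz","spin"]}

```bash
mkdir -p pics; ls; cat > h.py <<'E'
from cell import *
import numpy as np, cv2, pickle
def shot(n,f):
    c=read_camera(n); pickle.dump(c,open(f'pics/{f}.pkl','wb'))
    cv2.imwrite(f'pics/{f}.png',c['img'][:,:,::-1]); return c
def load(f): return pickle.load(open(f'pics/{f}.pkl','rb'))
def ray(c,u,v):
    K=np.array([[c['fx'],0,c['cx']],[0,c['fy'],c['cy']],[0,0,1]])
    p=cv2.undistortPoints(np.array([[[u,v]]],float),K,np.array(c['dist_coeffs'],float))[0,0]
    T=np.array(c['world_from_camera']); return T[:3,3],T[:3,:3]@np.array([p[0],-p[1],-1])
def atz(c,u,v,z):
    o,d=ray(c,u,v); return o+d*(z-o[2])/d[2]
def dep(c,u,v):
    o,d=ray(c,u,v); return o+d*float(c['depth'][int(round(v)),int(round(u))])
def tri(c1,p1,c2,p2):
    o1,d1=ray(c1,*p1);o2,d2=ray(c2,*p2)
    s=np.linalg.lstsq(np.c_[d1,-d2],o2-o1,rcond=None)[0]
    a,b=o1+s[0]*d1,o2+s[1]*d2; return (a+b)/2,np.linalg.norm(a-b)
def proj(c,P):
    T=np.linalg.inv(np.array(c['world_from_camera'])); q=(T[:3,:3]@np.array(P,float).T).T+T[:3,3]
    q=q*[1,-1,-1]
    K=np.array([[c['fx'],0,c['cx']],[0,c['fy'],c['cy']],[0,0,1]])
    return cv2.projectPoints(q,np.zeros(3),np.zeros(3),K,np.array(c['dist_coeffs'],float))[0][:,0]
E
python3 - <<'E'
from h import *
for n in('scene','top'):
    c=shot(n,n+'0'); print(n,np.round(c['world_from_camera'],3).tolist(),c['fx'])
a=cv2.imread('pics/top0.png'); cv2.imwrite('pics/top0b.png',cv2.resize(a,(800,600),interpolation=cv2.INTER_CUBIC))
a=cv2.imread('pics/scene0.png'); cv2.imwrite('pics/scene0b.png',cv2.resize(a,(800,600),interpolation=cv2.INTER_CUBIC))
print(observe())
E
```

```text
pics
scene [[-0.61, -0.458, 0.646, 1.415], [0.792, -0.352, 0.498, 0.534], [-0.001, 0.816, 0.578, 0.919], [0.0, 0.0, 0.0, 1.0]] 390.4187591167195
top [[0.005, 0.984, -0.18, 0.264], [-1.0, 0.004, -0.004, -0.152], [-0.003, 0.18, 0.984, 1.714], [0.0, 0.0, 0.0, 1.0]] 474.4118482773086
{'time': 0.1, 'qpos': array([-1.33800411e+00,  3.42635243e-01,  1.52491199e+00, -7.23624300e-06,
        1.27540690e+00, -1.46015258e-01]), 'qvel': array([ 3.38393530e-04, -2.01307470e-03, -3.00696869e-03, -2.68802300e-05,
        2.26147509e-03,  5.40777546e-04]), 'joint_efforts': array([ 1.21508619e-03, -4.32005489e+01, -2.44693565e+01,  7.18623935e-02,
        5.26643428e-02, -3.62215542e-05]), 'tool_pos': array([ 0.19408459, -0.48744566,  0.244927  ]), 'tool_rot': array([-3.14024465e+00, -1.91244990e-04,  3.78809454e-01]), 'contact_force': array([ 0.90170876, -0.98133137,  0.85561862]), 'torque': array([ 0.02610693, -0.01346173, -0.00326869]), 'grip_force': 0.0, 'opening': 0.09178609442064514}
```

View pics/top0b.png

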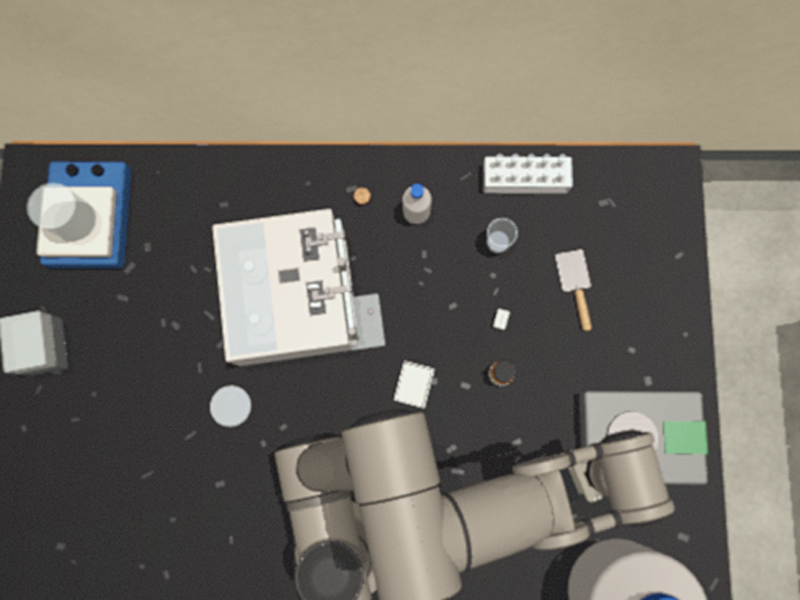

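View pics/scene0b.png

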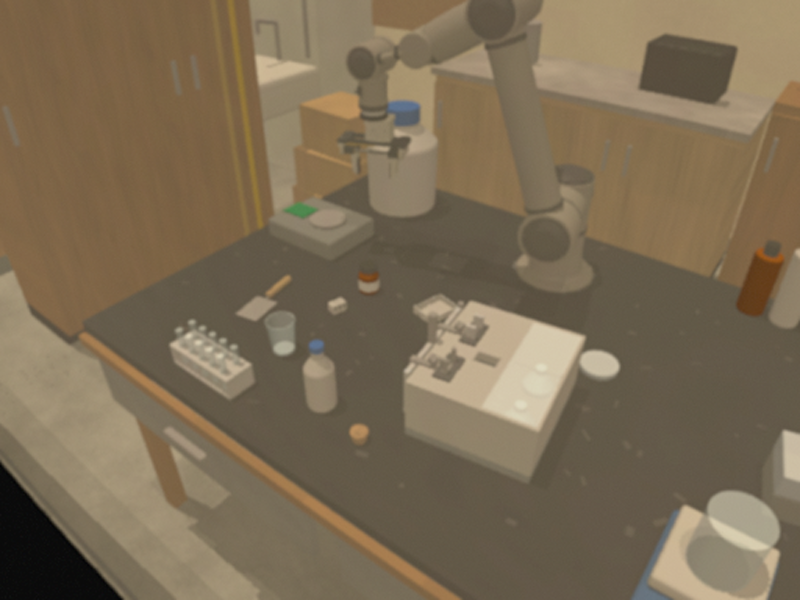

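Top view: guard around (285,285), gate facing right (world −y), sill at (368,320), key at (501,319), recess at (289,275), catches at (310,243) and (317,297). Now enlarged crops.

```bash
python3 - <<'E'
from h import *
a=cv2.imread('pics/top0.png')[125:240,130:345]; cv2.imwrite('pics/c1.png',cv2.resize(a,(790,423),interpolation=cv2.INTER_CUBIC))
t=load('top0');s=load('scene0')
k=512/800
def P(c,u,v,z): print(np.round(atz(c,u*k,v*k,z),4),np.round(dep(c,u*k,v*k),4))
P(t,501,319,.028); P(s,338,305,.028)
print('recess');P(t,289,275,.14);P(s,487,359,.14)
print('corners')
for u,v in((334,210),(354,347),(213,223),(229,360)):P(t,u,v,.14)
print('sill',);P(t,371,311,.02)
print('tray,bottle,jar');P(t,415,385,.018);P(t,417,190,.16);P(t,501,372,.08)
E
```

```text
[ 0.5164 -0.3565  0.028 ] [ 0.5162 -0.3564  0.0292]
[ 0.5228 -0.3424  0.028 ] [1.2033 0.3261 0.7074]
recess
[0.5941 0.1153 0.14  ] [0.5966 0.1174 0.128 ]
[0.5923 0.1203 0.14  ] [1.2035 0.4278 0.7186]
corners
[0.7409 0.021  0.14  ] [0.7812 0.0356 0.007 ]
[ 0.4379 -0.0286  0.14  ] [ 0.4501 -0.02    0.0293]
[0.7101 0.2864 0.14  ] [0.7469 0.3225 0.0103]
[0.409  0.2366 0.14  ] [0.4086 0.2355 0.1443]
sill
[ 0.535  -0.0571  0.02  ] [ 0.5327 -0.0579  0.0344]
tray,bottle,jar
[ 0.3653 -0.1595  0.018 ] [ 0.366  -0.1596  0.0055]
[ 0.781  -0.1618  0.16  ] [ 0.7791 -0.1617  0.1658]
[ 0.3909 -0.3481  0.08  ] [ 0.3904 -0.3474  0.0862]
```

View pics/c1.png

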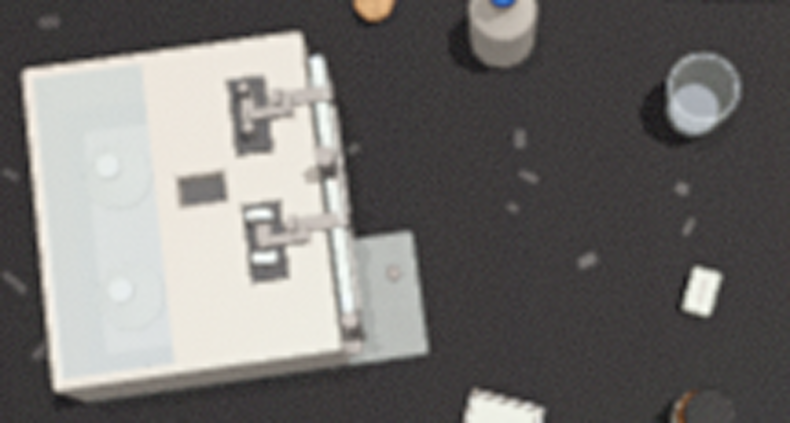

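Crop: guard top corners (22,70), (303,32), (345,350), (57,390); recess centre (202,189); peg catch is the upper plate (250,115), paddle catch the lower (267,242); key centred (702,291), long side roughly vertical in the picture.

```bash
python3 - <<'E'
from h import *
t=load('top0');s=load('scene0')
f=lambda u,v,z:atz(t,u*215/790+130,v*115/423+125,z)
img=[(22,70),(303,32),(345,350),(57,390),(202,189)]
loc=np.array([(260,-150),(0,-150),(0,150),(260,150),(108,-15)])/1000.
W=np.array([f(u,v,.14)[:2] for u,v in img])
lc,wc=loc.mean(0),W.mean(0); U,S,Vt=np.linalg.svd((loc-lc).T@(W-wc)); R=Vt.T@np.diag([1,np.sign(np.linalg.det(Vt.T@U.T))])@U.T
o=wc-R@lc; th=np.arctan2(R[1,0],R[0,0])
print('origin',o,'theta deg',np.degrees(th)); print('res mm',np.round(1000*(W-(loc@R.T+o)),1).tolist())
for n,p in dict(recess=(.108,-.015),pegc=(.055,-.075),padc=(.055,.045),pegsq=(.055,-.070),padsq=(.055,.05),hinge=(-.012,.125),post=(-.012,-.015)).items(): print(n,np.round(R@p+o,4))
k=[f(u,v,.028)[:2] for u,v in((694,265),(721,270),(705,317),(683,311))]
print('key',np.mean(k,0),np.degrees(np.arctan2(*(k[0]+k[1]-k[2]-k[3])[::-1])), np.linalg.norm(k[0]-k[3]),np.linalg.norm(k[0]-k[1]))
a=cv2.imread('pics/scene0.png')[180:320,200:390]; cv2.imwrite('pics/c2.png',cv2.resize(a,(798,588),interpolation=cv2.INTER_CUBIC))
E
```

```text
origin [0.59428343 0.00504101] theta deg 98.55948851766603
res mm [[1.5, 2.9], [0.8, -1.8], [-1.7, -2.3], [-0.4, 0.1], [-0.3, 1.2]]
recess [0.593  0.1141]
pegc [0.6603 0.0706]
padc [0.5416 0.0527]
pegsq [0.6553 0.0698]
padsq [0.5367 0.052 ]
hinge [ 0.4725 -0.0254]
post [ 0.6109 -0.0046]
key [ 0.51687218 -0.35678983] -16.93406311613198 0.04687648275897636 0.02677524326835538
```

View pics/c2.png

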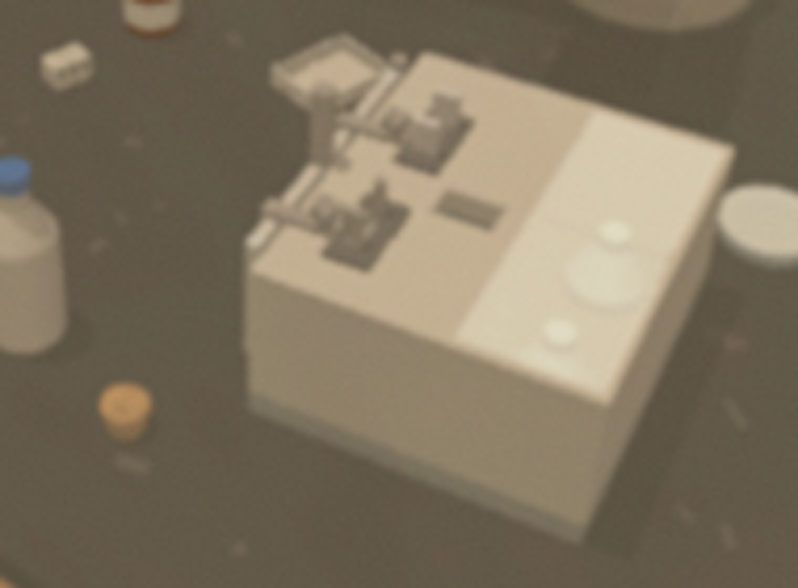

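Request:
{"method": "arm_command", "body": {
  "xyz": [
    [35,14,0],
    [36,15,0],
    [36,15,0],
    [36,14,0],
    [36,15,0],
    [36,14,0],
    [36,15,0],
    [36,14,0],
    [36,14,0],
    [0,0,0]
  ],
  "spin": [-4.3,-4.3,-4.3,-4.3,-4.3,-4.3,-4.3,-4.3,-4.2,0],
  "jaw": 0.3
}}

```text
time: 1.1
tool_pos: [0.5207, -0.3552, 0.2444]
tool_rot: [-3.14, -0.0, -0.292]
contact_force: [-0.2, 0.7, -0.8]
opening: 0.0596
grip_force: 0.0
```

```bash
python3 - <<'E'
from h import *
o=observe();print(o['time'],o['tool_pos'],np.degrees(o['tool_rot']))
c=shot('wrist','w1');print(np.round(c['world_from_camera'],3).tolist(),c['fx'])
k=[0.517,-.357,.028];print(proj(c,[k]))
cv2.imwrite('pics/w1b.png',cv2.resize(c['img'][:,:,::-1],(800,600),interpolation=cv2.INTER_CUBIC))
E
```

```text
1.1 [ 0.52065664 -0.35517546  0.24438739] [-1.79913009e+02 -2.61215720e-03 -1.67364923e+01]
[[-0.289, 0.921, 0.261, 0.59], [-0.957, -0.277, -0.08, -0.375], [-0.001, -0.273, 0.962, 0.383], [0.0, 0.0, 0.0, 1.0]] 318.44504525490015
[[262.13567167 169.68715877]]
```

View pics/w1b.png

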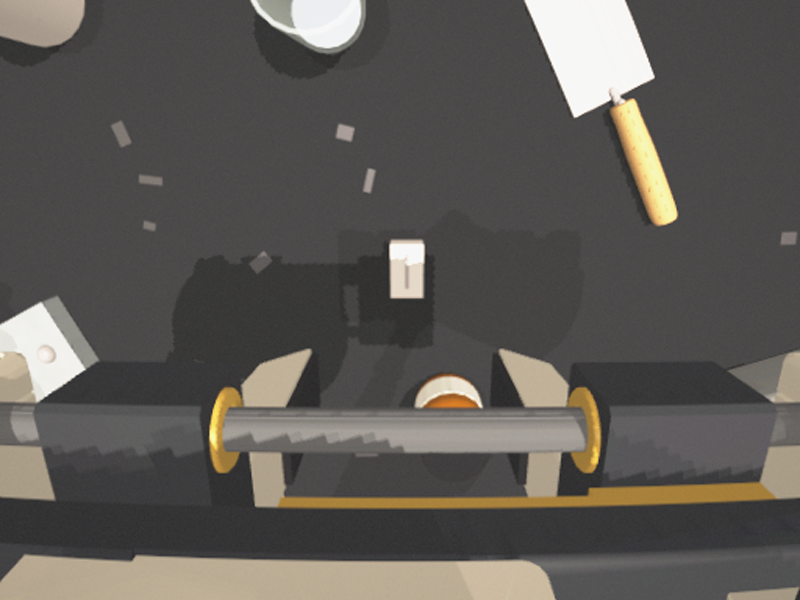

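Wrist view: key top spans (390–424, 240–298), centred (407,269), aligned with the jaw.

```bash
python3 - <<'E'
from h import *
w=load('w1');t=load('top0');k=.64
p=[(390,240),(424,240),(425,298),(390,298)]
K=[atz(w,u*k,v*k,.028) for u,v in p]; print(np.round(K,4),np.mean(K,0)); d=K[0]-K[3]+K[1]-K[2];print(np.degrees(np.arctan2(d[1],d[0])), np.linalg.norm(d)/2)
print(tri(t,(702*215/790+130,291*115/423+125),w,(407*k,269*k)), dep(w,407*k,262*k))
E
```

```text
[[ 0.5387 -0.3488  0.028 ]
 [ 0.5317 -0.3722  0.028 ]
 [ 0.4899 -0.3608  0.028 ]
 [ 0.4974 -0.336   0.028 ]] [ 0.51441654 -0.35445485  0.028     ]
-16.20262277883182 0.04325195191587913
(array([ 0.51591953, -0.35592818,  0.03595874]), np.float64(0.00242963154775409)) [ 0.51959342 -0.35581707  0.02711641]
```

Request:
{"method": "arm_command", "body": {
  "xyz": [
    [-5,0,-40],
    [0,0,-45],
    [0,0,-45],
    [0,0,-40],
    [0,0,-25],
    [0,0,-11],
    [0,0,0]
  ],
  "spin": [0.3,0,0,0,0,0,0]
}}

```text
time: 1.85
tool_pos: [0.5109, -0.3578, 0.0383]
tool_rot: [-3.141, 0.003, -0.29]
contact_force: [-0.1, 0.2, -0.3]
opening: 0.0598
grip_force: 0.0
```

Request:
{"method": "arm_command", "body": {
  "xyz": [
    [0,0,0],
    [0,0,0],
    [0,0,0],
    [0,0,0],
    [0,0,0],
    [0,0,0]
  ],
  "spin": [0,0,0,0,0,0],
  "jaw": -1,
  "squeeze": 20
}}

```text
time: 2.45
tool_pos: [0.5126, -0.3577, 0.0402]
tool_rot: [3.141, -0.001, -0.29]
contact_force: [-0.3, 0.8, 4.1]
opening: 0.0242
grip_force: 19.9
```

Request:
{"method": "arm_command", "body": {
  "xyz": [
    [0,0,20],
    [0,0,45],
    [0,0,50],
    [0,0,50],
    [0,0,50],
    [0,0,45],
    [0,0,0]
  ],
  "spin": [0,0,0,0,0,0,0]
}}

```text
time: 3.15
tool_pos: [0.5138, -0.3593, 0.3072]
tool_rot: [3.135, -0.012, -0.29]
contact_force: [0.7, 0.0, -0.1]
opening: 0.0243
grip_force: 19.6
```

Request:
{"method": "arm_command", "body": {
  "xyz": [
    [5,20,0],
    [6,34,0],
    [6,34,0],
    [6,34,0],
    [6,34,0],
    [6,34,0],
    [6,34,0],
    [6,34,0],
    [6,34,0],
    [6,34,0],
    [6,34,0],
    [5,34,0],
    [5,34,0],
    [5,34,0],
    [0,0,0],
    [0,0,0]
  ],
  "spin": [7,8.4,8.4,8.4,8.4,8.4,8.4,8.4,8.4,8.4,8.4,8.4,8.4,7.4,0,0]
}}

```text
time: 4.75
tool_pos: [0.5918, 0.1046, 0.2983]
tool_rot: [-3.14, 0.0, 1.721]
contact_force: [-0.1, -0.6, -0.8]
opening: 0.0243
grip_force: 19.6
```

```bash
python3 - <<'E'
from h import *
o=observe();print(o['time'],o['tool_pos'],np.degrees(o['tool_rot']),o['opening'],o['grip_force'])
c=shot('wrist','w2');print(np.round(c['world_from_camera'],3).tolist())
cv2.imwrite('pics/w2b.png',cv2.resize(c['img'][:,:,::-1],(800,600),interpolation=cv2.INTER_CUBIC))
E
```

```text
4.75 [0.59183627 0.10458309 0.29834888] [-1.79895258e+02  2.73580981e-02  9.86216703e+01] 0.024318615532536347 19.60187193006277
[[0.989, -0.144, -0.039, 0.58], [0.149, 0.951, 0.271, 0.178], [-0.002, -0.274, 0.962, 0.437], [0.0, 0.0, 0.0, 1.0]]
```

View pics/w2b.png

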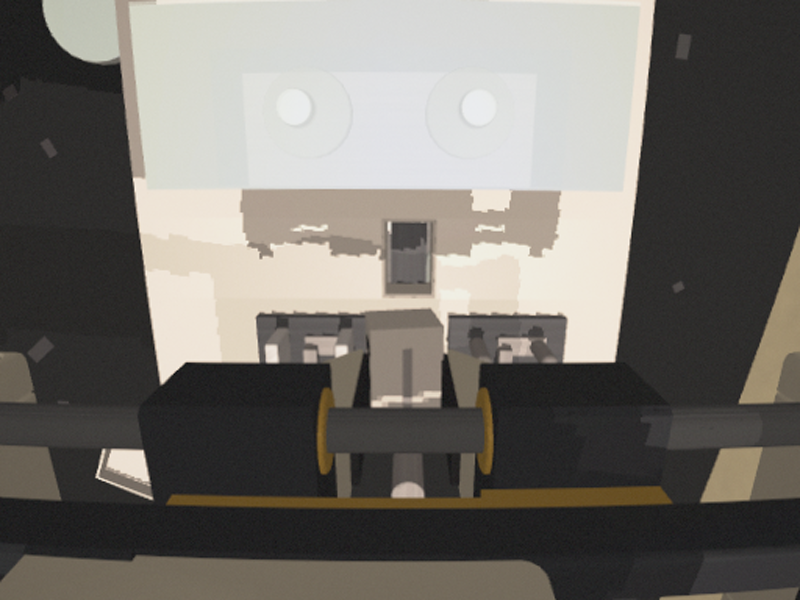

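Wrist view: recess mouth corners (386,219), (433,219), (435,295), (384,295); key held upright, top face x 370–440, its far (guard +x) top edge near y≈328.

```bash
python3 - <<'E'
from h import *
w=load('w2');t=load('top0');k=.64
p=[(386,219),(433,219),(435,295),(384,295)]
K=[atz(w,u*k,v*k,.14) for u,v in p]; print(np.round(K,4),np.mean(K,0)); d=K[0]-K[3]+K[1]-K[2];print(np.degrees(np.arctan2(d[1],d[0])))
print(tri(t,(202*215/790+130,189*115/423+125),w,(409.5*k,257*k)), dep(w,409*k,307*k))
# key far top edge predicted
tp=np.array([.5918,.1046]);a=np.radians(98.6);ux=np.array([np.cos(a),np.sin(a)]);uy=np.array([-ux[1],ux[0]])
for dz in(-.012,-.04):
  for ox in (-20,20):
    print(dz,ox,(proj(w,[[*(tp+ux*ox/1e3+uy*oy/1e3),.2983+dz] for oy in(-12,12)])/k).round(0).tolist())
a=w['img'][190:270,215:300,::-1]; cv2.imwrite('pics/c3.png',cv2.resize(a,(638,600),interpolation=cv2.INTER_CUBIC))
E
```

```text
[[0.5739 0.1418 0.14  ]
 [0.6015 0.146  0.14  ]
 [0.6104 0.1    0.14  ]
 [0.5792 0.0952 0.14  ]] [0.59124308 0.12073848 0.14      ]
98.73786007118478
(array([0.59339552, 0.11803429, 0.12817854]), np.float64(0.003941113423938248)) [0.59575359 0.08941702 0.13845332]
-0.012 -20 [[442.0, 444.0], [372.0, 443.0]]
-0.012 20 [[445.0, 334.0], [370.0, 334.0]]
-0.04 -20 [[437.0, 405.0], [377.0, 405.0]]
-0.04 20 [[439.0, 309.0], [375.0, 309.0]]
```

View pics/c3.png

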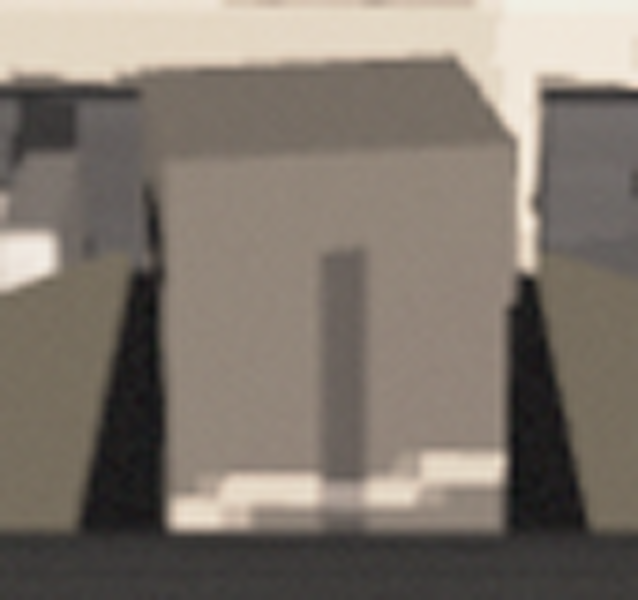

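The crop shows the key's far end face: top edge (168,157)–(515,142), lower edge (140,75)–(455,57), so it seems tilted some degrees. I'll fit a plane to the depth of its top face.

```bash
python3 - <<'E'
from h import *
w=load('w2')
a=np.radians(98.6);ux=np.array([np.cos(a),np.sin(a),0]);uy=np.array([-ux[1],ux[0],0]);tp=np.array([.5918,.1046,.2983])
def fit(us,vs,full=True):
    P=np.array([dep(w,u,v) for u in us for v in vs])-tp
    L=np.c_[P@ux,P@uy,P[:,2]]*1000
    C=np.linalg.lstsq(np.c_[L[:,:2],np.ones(len(L))],L[:,2],rcond=None)[0]
    print('centroid',L.mean(0).round(1),'slopes deg x,y',np.degrees(np.arctan(C[:2])).round(1),'rms',np.std(L[:,2]-np.c_[L[:,:2],np.ones(len(L))]@C).round(2))
    return L
L=fit(range(240,280),range(216,248))
# end face
P=[]
for v in range(196,216): print(v,[round(float(x),1) for u in (240,250,260,270) for x in [ (dep(w,u,v)-tp)[2]*1000, (dep(w,u,v)-tp)@ux*1000]])
E
```

```text
centroid [ 10.5   0.6 -12. ] slopes deg x,y [0.3 9.2] rms 0.62
196 [-159.9, -15.1, -157.4, -14.4, -159.5, -15.0, -159.0, -14.8]
197 [-159.4, -16.0, -159.7, -16.1, -159.6, -16.1, -159.1, -15.9]
198 [-159.3, -17.0, -158.6, -16.8, -32.5, 22.1, -33.2, 21.9]
199 [-29.9, 22.3, -31.1, 21.9, -31.1, 22.0, -31.6, 21.8]
200 [-28.6, 22.1, -29.4, 21.9, -29.5, 21.9, -30.3, 21.6]
201 [-27.2, 22.0, -27.8, 21.8, -27.7, 21.9, -27.9, 21.8]
202 [-25.0, 22.2, -25.1, 22.1, -25.0, 22.2, -25.9, 21.9]
203 [-23.9, 21.9, -23.9, 21.9, -23.5, 22.1, -23.0, 22.2]
204 [-22.0, 22.0, -21.9, 22.0, -22.9, 21.7, -22.9, 21.7]
205 [-20.0, 22.1, -20.3, 22.0, -21.6, 21.6, -20.6, 21.9]
206 [-19.4, 21.8, -19.3, 21.8, -19.4, 21.8, -19.3, 21.8]
207 [-17.0, 22.0, -18.3, 21.6, -16.8, 22.1, -16.6, 22.2]
208 [-15.5, 22.0, -14.9, 22.2, -14.6, 22.3, -14.9, 22.2]
209 [-13.2, 22.3, -14.3, 21.9, -13.9, 22.0, -14.5, 21.8]
210 [-13.9, 21.5, -11.6, 22.3, -12.8, 21.9, -12.1, 22.1]
211 [-10.1, 22.3, -10.4, 22.2, -12.4, 21.5, -13.0, 21.3]
212 [-9.0, 22.2, -10.3, 21.7, -12.5, 20.9, -13.4, 20.6]
213 [-11.0, 20.9, -12.3, 20.4, -13.1, 20.2, -12.8, 20.3]
214 [-10.7, 20.5, -10.5, 20.6, -12.2, 19.9, -13.1, 19.6]
215 [-10.3, 20.1, -9.4, 20.4, -13.0, 19.1, -13.5, 19.0]
```

Request:
{"method": "arm_command", "body": {
  "xyz": [
    [2,6,-20],
    [1,6,-30],
    [0,0,-30],
    [0,0,0],
    [0,0,0]
  ],
  "spin": [0,0,0,0,0]
}}

```text
time: 5.3
tool_pos: [0.5953, 0.115, 0.2199]
tool_rot: [-3.141, 0.0, 1.719]
contact_force: [-0.6, -0.6, -1.1]
opening: 0.0238
grip_force: 19.6
```

```bash
python3 - <<'E'
from h import *
o=observe();print(o['time'],o['tool_pos'],np.degrees(o['tool_rot']),o['opening'],o['grip_force'])
c=shot('wrist','w3')
cv2.imwrite('pics/w3b.png',cv2.resize(c['img'][80:260,150:380,::-1],(767,600),interpolation=cv2.INTER_CUBIC))
E
```

```text
5.3 [0.59531547 0.11500833 0.21991342] [-1.79972337e+02  1.27134071e-02  9.84847275e+01] 0.02378676715025108 19.60322817787528
```

View pics/w3b.png

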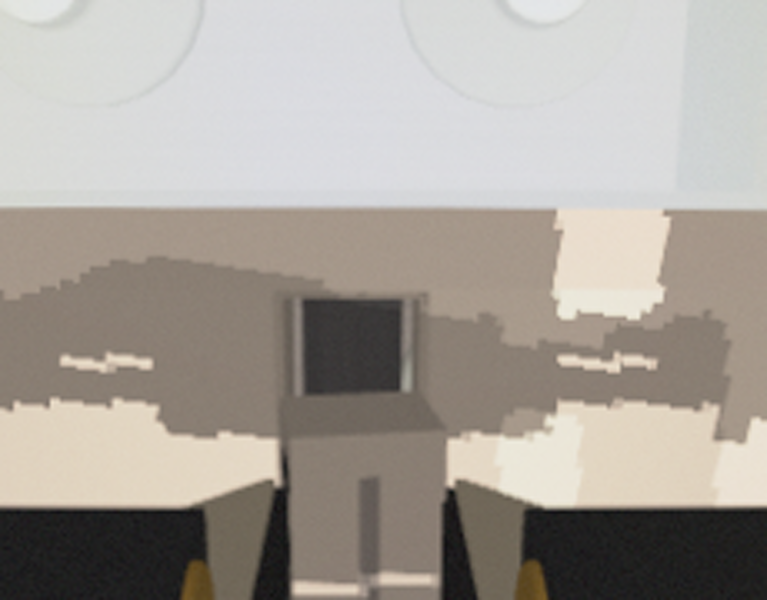

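Crop: recess far mouth edge at y≈293, sides x≈280 and ≈426; key's lower end edge at (282–425, 397), top edge (288–446, 433).

```bash
python3 - <<'E'
from h import *
w=load('w3')
a=np.radians(98.55);ux=np.array([np.cos(a),np.sin(a),0]);uy=np.array([-ux[1],ux[0],0]);tp=np.array([.5953,.1150,.2199])
L=lambda P:(np.array([(P-tp)@ux,(P-tp)@uy,P[2]])*1000).round(1)
g=lambda x,y:(150+x/3.335,80+y/3.333)
for x,y in((280,293),(426,293),(285,298),(420,298)):print('mouth',L(atz(w,*g(x,y),.14)))
for x in(240,350,460,560): print('top depth',L(dep(w,*g(x,280))))
for n,q,z in(('topL',(288,437),.208),('topR',(446,430),.208),('lowL',(282,400),.187),('lowR',(425,393),.187)): print(n,L(atz(w,*g(*q),z)))
P=np.array([dep(w,u,v)-tp for u in range(239,280) for v in range(214,250)]);Q=np.c_[P@ux,P@uy,P[:,2]]*1000;Q=Q[Q[:,2]>-20];C=np.linalg.lstsq(np.c_[Q[:,:2],np.ones(len(Q))],Q[:,2],rcond=None)[0];print(Q.mean(0),np.degrees(np.arctan(C[:2])),C[2])
print('end x',np.median([L(dep(w,u,205))[0] for u in range(240,275)]))
E
```

```text
mouth [ 29.6  18.3 140. ]
mouth [ 29.5 -12.3 140. ]
mouth [ 28.5  17.3 140. ]
mouth [ 28.5 -11.  140. ]
top depth [ 32.2  26.7 139.1]
top depth [ 31.9   3.7 138. ]
top depth [ 32.2 -19.4 139.7]
top depth [ 32.3 -40.3 140. ]
topL [ 21.7  12.1 208. ]
topR [ 22.8 -11.5 208. ]
lowL [ 20.9  14.6 187. ]
lowR [ 22.1  -9.5 187. ]
[ 10.80298814   0.8192516  -11.43765615] [38.43679298  5.8226644 ] -20.09484396214885
end x 22.0
```

Request:
{"method": "arm_command", "body": {
  "xyz": [
    [-1.4,4.3,0],
    [0,0,-18],
    [0,0,-14],
    [0,0,-8],
    [0,0,-3],
    [0,0,-3],
    [0,0,-2],
    [0,0,0]
  ],
  "spin": [0,0,0,0,0,0,0,0]
}}

```text
time: 6.15
tool_pos: [0.5939, 0.1205, 0.1718]
tool_rot: [3.141, 0.0, 1.721]
contact_force: [-0.0, -1.3, -1.9]
opening: 0.0242
grip_force: 19.6
```

Request:
{"method": "arm_command", "body": {
  "xyz": [
    [0,0,-2],
    [0,0,-2],
    [0,0,-2],
    [0,0,-2],
    [0,0,-1],
    [0,0,0]
  ],
  "spin": [0,0,0,0,0,0]
}}

```text
time: 6.75
tool_pos: [0.5937, 0.1205, 0.1624]
tool_rot: [-3.141, -0.0, 1.721]
contact_force: [0.2, 0.2, -1.5]
opening: 0.024
grip_force: 19.6
```

Release, retreat upward, shut the jaw, and look.

Request:
{"method": "arm_command", "body": {
  "xyz": [
    [0,0,0],
    [0,0,0],
    [0,0,0],
    [0,0,20],
    [0,0,40],
    [0,0,0],
    [0,0,0]
  ],
  "spin": [0,0,0,0,0,0,0],
  "jaw": -0.3
}}

```text
time: 7.45
tool_pos: [0.5942, 0.1206, 0.2236]
tool_rot: [3.139, 0.0, 1.721]
contact_force: [-0.7, 0.3, 0.0]
opening: 0.0321
grip_force: 0.0
```

Request:
{"method": "arm_command", "body": {
  "xyz": [
    [0,0,20],
    [0,0,20],
    [0,0,0],
    [0,0,0],
    [0,0,0]
  ],
  "spin": [0,0,0,0,0],
  "jaw": -1
}}

```text
time: 7.95
tool_pos: [0.5931, 0.1205, 0.2607]
tool_rot: [-3.139, -0.0, 1.721]
contact_force: [-0.0, -0.4, 0.1]
opening: 0.001
grip_force: 0.0
```

```bash
python3 - <<'E'
from h import *
o=observe();print(o['time'],o['tool_pos'],o['opening'],o['contact_force'])
c=shot('wrist','w4');tp=o['tool_pos']
print('recess predicted px', proj(c,[[.5914,.121,.15]]))
g=c['img'];P=np.array([[dep(c,u,v) for u in range(180,330)] for v in range(140,260)])
m=(P[:,:,2]>.143)&(P[:,:,2]<.175)
a=np.radians(98.6);ux=np.array([np.cos(a),np.sin(a),0]);uy=np.array([-ux[1],ux[0],0])
Q=P[m]-[.5914,.121,0]; Q=np.c_[Q@ux,Q@uy,Q[:,2]]*1000; Q=Q[(abs(Q[:,0])<32)&(abs(Q[:,1])<25)]
print(len(Q),np.percentile(Q,[2,10,50,90,98],axis=0).round(1).tolist())
C=np.linalg.lstsq(np.c_[Q[:,:2],np.ones(len(Q))],Q[:,2],rcond=None)[0];print(np.degrees(np.arctan(C[:2])))
cv2.imwrite('pics/w4b.png',cv2.resize(g[80:290,130:390,::-1],(742,600),interpolation=cv2.INTER_CUBIC))
E
```

```text
7.95 [0.59308738 0.12045574 0.26066329] 0.0009588473436736892 [-0.00211726 -0.37681573  0.11559581]
recess predicted px [[258.45821535 194.85724626]]
1431 [[-18.3, -8.7, 145.5], [-14.8, -6.9, 148.2], [2.2, 2.8, 149.2], [18.8, 12.4, 150.0], [21.0, 14.2, 150.5]]
[-0.77733139  0.21146526]
```

Request:
{"method": "arm_command", "body": {
  "xyz": [
    [-4.5,1.5,-30],
    [0,0,-30],
    [0,0,-20],
    [0,0,-8],
    [0,0,-3],
    [0,0,-2],
    [0,0,-2],
    [0,0,-2],
    [0,0,-2],
    [0,0,-2],
    [0,0,-1],
    [0,0,0]
  ],
  "spin": [0,0,0,0,0,0,0,0,0,0,0,0]
}}

```text
time: 9.2
tool_pos: [0.5895, 0.122, 0.1606]
tool_rot: [3.141, 0.0, 1.721]
contact_force: [0.3, -0.5, 1.4]
opening: 0.0006
grip_force: 1.0
```

Request:
{"method": "arm_command", "body": {
  "xyz": [
    [0,0,-1],
    [0,0,-1],
    [0,0,-1],
    [0,0,0],
    [0,0,0]
  ],
  "spin": [0,0,0,0,0]
}}

```text
time: 9.7
tool_pos: [0.5898, 0.1221, 0.159]
tool_rot: [3.139, 0.0, 1.721]
contact_force: [0.2, -0.1, 9.9]
opening: 0.0008
grip_force: 4.9
```

Request:
{"method": "arm_command", "body": {
  "xyz": [
    [0,0,-1],
    [0,0,0],
    [0,0,0],
    [0,0,6],
    [0,0,40],
    [0,0,40],
    [0,0,20],
    [0,0,0],
    [0,0,0]
  ],
  "spin": [0,0,0,0,0,0,0,0,0]
}}

```text
time: 10.6
tool_pos: [0.5887, 0.122, 0.2615]
tool_rot: [-3.14, -0.0, 1.721]
contact_force: [-0.6, -0.1, -0.1]
opening: 0.0003
grip_force: 0.0
```

```bash
python3 - <<'E'
from h import *
o=observe();print(o['time'],o['tool_pos'],o['opening'],o['contact_force'])
c=shot('wrist','w5')
K=proj(c,[[.589,.122,.14]])[0];print(K)
u,v=K.round().astype(int)
print('key top z',[round(float(np.median([dep(c,a,b)[2] for a in range(u-6,u+7) for b in range(v-8,v+9)])),4)],'guard top beside',[round(float(np.median([dep(c,u+s+a,v+b)[2] for a in range(-3,4) for b in range(-8,9)])),4) for s in(-32,32)])
t=shot('top','t2')
for n in('w5',): cv2.imwrite('pics/w5b.png',cv2.resize(c['img'][:,:,::-1],(800,600),interpolation=cv2.INTER_CUBIC))
E
```

```text
10.6 [0.58870918 0.12197173 0.26150385] 0.0003399740352338506 [-0.61061149 -0.11183294 -0.13932704]
[260.53329305 192.12515531]
key top z [0.1394] guard top beside [0.1391, 0.1393]
```

View pics/w5b.png

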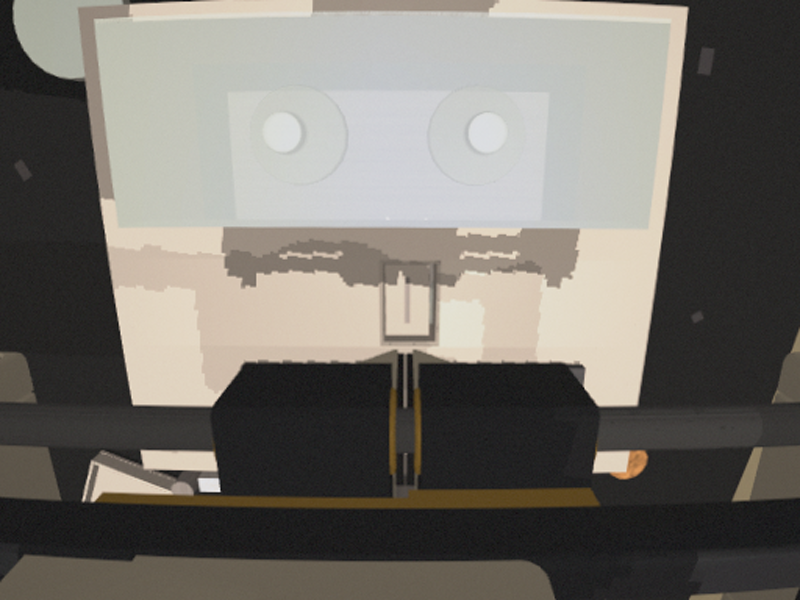

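Wrist view: key flush in the recess (382–438, 261–344). Now back off to see both catches and locate grip tops from depth.

Request:
{"method": "arm_command", "body": {
  "xyz": [
    [3,-22,4],
    [4,-42,5],
    [5,-43,0],
    [0,0,0],
    [0,0,0]
  ],
  "spin": [0,0,0,0,0]
}}

```text
time: 11.2
tool_pos: [0.6008, 0.0143, 0.2698]
tool_rot: [-3.139, -0.001, 1.719]
contact_force: [-0.2, 0.9, 0.6]
opening: 0.0002
grip_force: 0.0
```

```bash
python3 - <<'E'
from h import *
o=observe();print(o['time'],o['tool_pos'],np.degrees(o['tool_rot']),o['opening'])
c=shot('wrist','w6')
w=load('w5');print('recess w5',np.mean([atz(w,u*.64,v*.64,.14) for u,v in((382,261),(439,261),(438,344),(382,344))],0))
r=np.array([.5914,.121,0]);a=np.radians(98.6);ux=np.array([np.cos(a),np.sin(a),0]);uy=np.array([-ux[1],ux[0],0])
P=np.array([[dep(c,u,v) for u in range(512)] for v in range(384)]);Q=P-r
X,Y,Z=Q@ux*1000+108,Q@uy*1000-15,P[:,:,2]*1000
m=(Z>166)&(Z<182)&(X>20)&(X<95)
print('grip px',m.sum())
n,lab,st,ce=cv2.connectedComponentsWithStats(m.astype(np.uint8))
for i in range(1,n):
    if st[i,4]>15:
        q=lab==i; print(st[i].tolist(),*[f'{np.percentile(A[q],3):.0f}..{np.percentile(A[q],97):.0f}' for A in(X,Y,Z)])
m=(Z>142)&(Z<150)&(X>10)&(X<100)
print('plates x',np.percentile(X[m&(Y<-20)],[3,97]),np.percentile(Y[m&(Y<-20)],[3,97]),np.percentile(X[m&(Y>0)],[3,97]),np.percentile(Y[m&(Y>0)],[3,97]))
cv2.imwrite('pics/w6b.png',cv2.resize(c['img'][:,:,::-1],(800,600),interpolation=cv2.INTER_CUBIC))
E
```

```text
11.2 [0.60078596 0.01426193 0.26983958] [-1.79834716e+02 -6.98255132e-02  9.84750057e+01] 0.00021215443473413044
recess w5 [0.59098453 0.12041069 0.14      ]
grip px 1140
[156, 116, 15, 31, 415] 45..65 60..68 167..176
[211, 116, 12, 32, 357] 44..65 20..27 167..176
[318, 125, 16, 14, 174] 50..58 -61..-52 168..178
[367, 125, 18, 15, 194] 50..59 -98..-89 167..178
plates x [30.58202284 71.01002059] [-110.38187136  -40.11323311] [17.67300848 71.87774391] [ 8.94610076 79.02485702]
```

View pics/w6b.png

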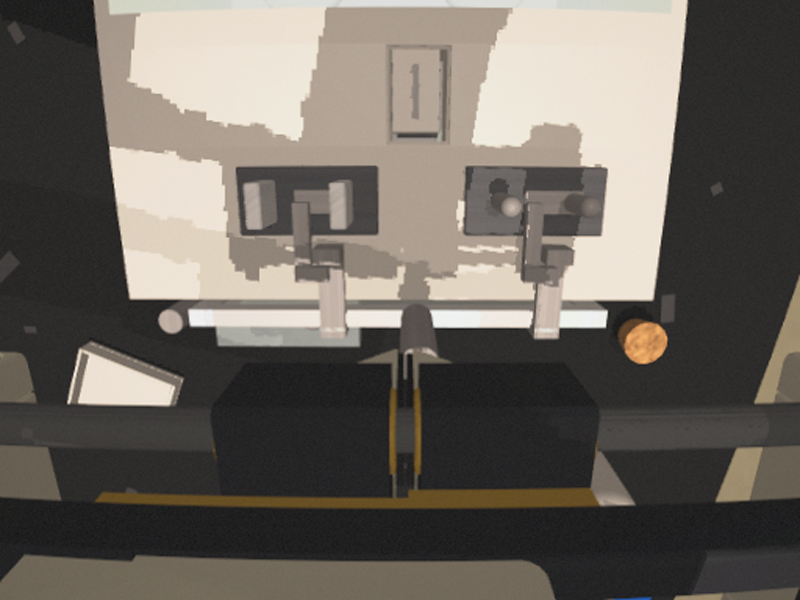

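Last picture: paddles at (258,203)/(341,203), pegs at (510,205)/(585,205), matching the recess-based frame to about 1 mm. Going to the peg catch.

Request:
{"method": "arm_command", "body": {
  "xyz": [
    [13,15,0],
    [20,23,0],
    [20,24,0],
    [0,0,0],
    [0,0,-20],
    [0,0,-40],
    [0,0,-28],
    [0,0,-12],
    [0,0,0],
    [0,0,0]
  ],
  "spin": [0,0,0,0,0,0,0,0,0,0],
  "jaw": 1
}}

```text
time: 12.25
tool_pos: [0.6537, 0.078, 0.1885]
tool_rot: [3.129, 0.003, 1.723]
contact_force: [-40.4, -2.3, 80.5]
opening: 0.0552
grip_force: 38.8
```

Request:
{"method": "arm_command", "body": {
  "xyz": [
    [0,0,15],
    [0,0,25],
    [0,0,10],
    [0,0,0],
    [0,0,0],
    [0,0,0],
    [0,0,0],
    [0,0,0]
  ],
  "spin": [0,0,0,0,0,0,0,0],
  "jaw": 1
}}

```text
time: 13.05
tool_pos: [0.6541, 0.077, 0.2205]
tool_rot: [-3.14, -0.0, 1.721]
contact_force: [0.2, -0.7, 0.1]
opening: 0.0919
grip_force: 0.0
```

```bash
python3 - <<'E'
from h import *
o=observe();print(o)
E
```

```text
{'time': 13.05, 'qpos': array([ 8.79494525e-04,  6.11640078e-01,  1.14969828e+00,  4.58440858e-05,
        1.38178446e+00, -1.49196953e-01]), 'qvel': array([-0.00066817, -0.0054171 , -0.00588739,  0.0006088 ,  0.00129525,
        0.00055756]), 'joint_efforts': array([ 3.31120449e-02, -5.73092759e+01, -2.53640521e+01,  7.49196578e-02,
        5.48507378e-02, -2.72412126e-04]), 'tool_pos': array([0.6540634 , 0.07698875, 0.22049771]), 'tool_rot': array([-3.14008618e+00, -2.71963862e-04,  1.72086392e+00]), 'contact_force': array([ 0.23081927, -0.74765391,  0.14308074]), 'torque': array([ 0.00087647, -0.10093233, -0.06090295]), 'grip_force': 0.0, 'opening': 0.09194201675731627}
```

Opening was too slow for that descent; now fully open and clear. Descend again, then squeeze.

Request:
{"method": "arm_command", "body": {
  "xyz": [
    [0,0,-15],
    [0,0,-15],
    [0,0,-12],
    [0,0,-8],
    [0,0,0]
  ],
  "spin": [0,0,0,0,0]
}}

```text
time: 13.55
tool_pos: [0.6537, 0.077, 0.17]
tool_rot: [-3.139, -0.0, 1.721]
contact_force: [-0.0, 0.4, 0.4]
opening: 0.092
grip_force: 0.0
```

Request:
{"method": "arm_command", "body": {
  "xyz": [
    [0,0,0],
    [0,0,0],
    [0,0,0],
    [0,0,0],
    [0,0,0],
    [0,0,0],
    [0,0,0],
    [0,0,0],
    [0,0,0],
    [0,0,0],
    [0,0,0],
    [0,0,0]
  ],
  "spin": [0,0,0,0,0,0,0,0,0,0,0,0],
  "jaw": -1,
  "squeeze": 25
}}

```text
time: 14.75
tool_pos: [0.6533, 0.0769, 0.1719]
tool_rot: [-3.14, 0.0, 1.721]
contact_force: [-4.8, -1.0, 4.5]
opening: 0.0329
grip_force: 25.0
```

Request:
{"method": "arm_command", "body": {
  "xyz": [
    [0,0,0],
    [0,0,0],
    [0,0,0],
    [0,0,0],
    [0,0,0],
    [0,0,0],
    [0,0,0],
    [0,0,10],
    [0,0,25],
    [0,0,15],
    [0,0,0]
  ],
  "spin": [0,0,0,0,0,0,0,0,0,0,0],
  "jaw": 1
}}

```text
time: 15.85
tool_pos: [0.6556, 0.077, 0.2251]
tool_rot: [3.136, 0.001, 1.721]
contact_force: [0.3, 0.1, -0.4]
opening: 0.0921
grip_force: 0.0
```

Request:
{"method": "arm_command", "body": {
  "xyz": [
    [-20,-3,0],
    [-34,-5,0],
    [-34,-5,0],
    [-30,-5,0],
    [0,0,0],
    [0,0,0],
    [0,0,0]
  ],
  "spin": [0,0,0,0,0,0,0]
}}

```text
time: 16.55
tool_pos: [0.5372, 0.0591, 0.2215]
tool_rot: [3.141, 0.0, 1.721]
contact_force: [0.5, -0.6, -0.5]
opening: 0.0918
grip_force: 0.0
```

Request:
{"method": "arm_command", "body": {
  "xyz": [
    [-2,0,-15],
    [0,0,-15],
    [0,0,-13],
    [0,0,-8],
    [0,0,0]
  ],
  "spin": [0,0,0,0,0]
}}

```text
time: 17.05
tool_pos: [0.5343, 0.0591, 0.1692]
tool_rot: [-3.139, -0.0, 1.721]
contact_force: [0.7, -0.2, 1.0]
opening: 0.0917
grip_force: 0.0
```

Request:
{"method": "arm_command", "body": {
  "xyz": [
    [0,0,0],
    [0,0,0],
    [0,0,0],
    [0,0,0],
    [0,0,0],
    [0,0,0],
    [0,0,0],
    [0,0,0],
    [0,0,0],
    [0,0,0],
    [0,0,0],
    [0,0,0]
  ],
  "spin": [0,0,0,0,0,0,0,0,0,0,0,0],
  "jaw": -1
}}

```text
time: 18.25
tool_pos: [0.5346, 0.0591, 0.171]
tool_rot: [3.14, 0.0, 1.721]
contact_force: [2.6, 1.4, 5.0]
opening: 0.0336
grip_force: 25.0
```

Request:
{"method": "arm_command", "body": {
  "xyz": [
    [0,0,0],
    [0,0,0],
    [0,0,0],
    [0,0,0],
    [0,0,0],
    [0,0,0],
    [0,0,0],
    [0,0,10],
    [0,0,25],
    [0,0,25],
    [0,0,0],
    [0,0,0]
  ],
  "spin": [0,0,0,0,0,0,0,0,0,0,0,0],
  "jaw": 1
}}

```text
time: 19.45
tool_pos: [0.5344, 0.059, 0.2313]
tool_rot: [3.14, 0.0, 1.721]
contact_force: [-0.6, -0.9, -1.3]
opening: 0.0919
grip_force: 0.0
```

Request:
{"method": "arm_command", "body": {
  "xyz": [
    [10,-8,15],
    [20,-16,15],
    [23,-17,10],
    [22,-16,0],
    [0,0,0],
    [0,0,0]
  ],
  "spin": [0,0,0,0,0,0]
}}

```text
time: 20.05
tool_pos: [0.6087, 0.0019, 0.2689]
tool_rot: [-3.139, -0.001, 1.72]
contact_force: [-0.4, 1.3, 0.0]
opening: 0.0921
grip_force: 0.0
```

```bash
python3 - <<'E'
from h import *
o=observe();print(o['time'],o['tool_pos'],np.degrees(o['tool_rot']),o['opening'])
c=shot('wrist','w7')
r=np.array([.5914,.121,0]);a=np.radians(98.6);ux=np.array([np.cos(a),np.sin(a),0]);uy=np.array([-ux[1],ux[0],0])
P=np.array([[dep(c,u,v) for u in range(512)] for v in range(384)]);Q=P-r
X,Y,Z=Q@ux*1000+108,Q@uy*1000-15,P[:,:,2]*1000
def comps(m,k=15):
    n,lab,st,ce=cv2.connectedComponentsWithStats(m.astype(np.uint8))
    for i in range(1,n):
        if st[i,4]>k:
            q=lab==i; print(st[i].tolist(),*[f'{np.percentile(A[q],3):.0f}..{np.percentile(A[q],97):.0f}' for A in(X,Y,Z)])
print('grips');comps((Z>166)&(Z<182)&(X>20)&(X<95))
print('post');comps((Z>160)&(Z<212)&(X>-45)&(X<20)&(abs(Y)<60))
print('post from w6');c=load('w6')
P=np.array([[dep(c,u,v) for u in range(512)] for v in range(384)]);Q=P-r
X,Y,Z=Q@ux*1000+108,Q@uy*1000-15,P[:,:,2]*1000
comps((Z>145)&(Z<212)&(X>-45)&(X<20)&(abs(Y)<60))
E
```

```text
20.05 [0.60869276 0.00187735 0.26892769] [-1.79830004e+02 -5.92832396e-02  9.85624859e+01] 0.09205459432703504
grips
[146, 98, 16, 31, 424] 45..65 60..67 167..176
[182, 98, 15, 31, 402] 44..64 34..42 168..176
[312, 106, 15, 15, 177] 50..59 -61..-52 168..179
[344, 108, 16, 13, 169] 50..58 -84..-76 168..178
post
[246, 187, 27, 42, 911] -20..-4 -21..-5 164..205
post from w6
[189, 170, 32, 47, 601] -20..20 27..48 145..158
[255, 197, 25, 32, 593] -10..-4 -21..-5 147..205
```

Request:
{"method": "arm_command", "body": {
  "xyz": [
    [0,0,0],
    [0,0,0],
    [0,0,0],
    [0,0,0],
    [0,0,0],
    [0,0,0],
    [0,0,0],
    [0,0,0],
    [0,0,0],
    [0,0,0],
    [0,0,0],
    [0,0,0],
    [0,0,0]
  ],
  "spin": [6,8.4,8.4,8.4,8.4,8.4,8.4,8.4,8.4,8.4,8.4,0,0],
  "jaw": 0.2
}}

```text
time: 21.4
tool_pos: [0.6087, 0.0026, 0.2705]
tool_rot: [3.141, -0.001, -2.995]
contact_force: [0.2, -0.0, 0.8]
opening: 0.0551
grip_force: 0.0
```

Request:
{"method": "arm_command", "body": {
  "xyz": [
    [0,0,-20],
    [0,0,-30],
    [0,0,-22],
    [0,0,-12],
    [0,0,0]
  ],
  "spin": [0,0,0,0,0]
}}

```text
time: 21.9
tool_pos: [0.6083, 0.0023, 0.1849]
tool_rot: [3.141, -0.003, -2.993]
contact_force: [0.1, -0.1, 0.2]
opening: 0.0552
grip_force: 0.0
```

Request:
{"method": "arm_command", "body": {
  "xyz": [
    [0,0,0],
    [0,0,0],
    [0,0,0],
    [0,0,0],
    [0,0,0],
    [0,0,0],
    [0,0,0],
    [0,0,0]
  ],
  "spin": [0,0,0,0,0,0,0,0],
  "jaw": -1,
  "squeeze": 30
}}

```text
time: 22.7
tool_pos: [0.6097, 0.0006, 0.187]
tool_rot: [-3.139, 0.001, -2.992]
contact_force: [0.9, -5.2, 1.1]
opening: 0.017
grip_force: 30.0
```

```bash
python3 - <<'E'
import numpy as np
h=np.array([.4709,-.0186])*1e3;f0=np.arctan2(.0206,.1378)
t=np.radians(np.linspace(0,90,19));p=np.c_[h[0]+140*np.cos(f0-t),h[1]+140*np.sin(f0-t)]
d=np.diff(np.round(p-p[0],1),axis=0).round(1);print([[a,b,0] for a,b in d.tolist()],p[-1])
E
```

```text
[[1.3, -12.1, 0], [0.2, -12.3, 0], [-0.9, -12.1, 0], [-1.9, -12.1, 0], [-2.9, -11.9, 0], [-4.0, -11.5, 0], [-5.0, -11.2, 0], [-5.9, -10.6, 0], [-6.8, -10.2, 0], [-7.7, -9.5, 0], [-8.5, -8.7, 0], [-9.2, -8.1, 0], [-9.9, -7.1, 0], [-10.5, -6.3, 0], [-10.9, -5.4, 0], [-11.4, -4.4, 0], [-11.8, -3.3, 0], [-12.0, -2.4, 0]] [ 491.59887261 -157.06139055]
```

Request:
{"method": "arm_command", "body": {
  "xyz": [
    [1.3,-12.1,0],
    [0.2,-12.3,0],
    [-0.9,-12.1,0],
    [-1.9,-12.1,0],
    [-2.9,-11.9,0],
    [-4.0,-11.5,0],
    [-5.0,-11.2,0],
    [-5.9,-10.6,0],
    [-6.8,-10.2,0],
    [0,0,0]
  ],
  "spin": [-5,-5,-5,-5,-5,-5,-5,-5,-5,0]
}}

```text
time: 23.7
tool_pos: [0.5837, -0.1034, 0.187]
tool_rot: [3.141, 0.002, 2.504]
contact_force: [4.3, -1.9, -0.6]
opening: 0.0178
grip_force: 30.0
```

Request:
{"method": "arm_command", "body": {
  "xyz": [
    [-7.7,-9.5,0],
    [-8.5,-8.7,0],
    [-9.2,-8.1,0],
    [-9.9,-7.1,0],
    [-10.5,-6.3,0],
    [-10.9,-5.4,0],
    [-11.4,-4.4,0],
    [-11.8,-3.3,0],
    [-6,-1.2,0],
    [0,0,0],
    [0,0,0],
    [0,0,0],
    [0,0,0],
    [0,0,0]
  ],
  "spin": [-5,-5,-5,-5,-5,-5,-5,-5,-2.5,0,0,0,0,0]
}}

```text
time: 25.1
tool_pos: [0.4988, -0.1576, 0.187]
tool_rot: [3.139, 0.004, 1.767]
contact_force: [3.5, -9.2, -2.6]
opening: 0.0181
grip_force: 30.0
```

```bash
python3 - <<'E'
from h import *
o=observe();print(o['time'],o['tool_pos'],o['opening'],o['grip_force'],o['contact_force'])
c=shot('top','t9');b=load('top0')
p=o['tool_pos'];h=np.array([.4709,-.0186]);d=p[:2]-h;print('r',np.hypot(*d),'gate',np.radians(8.5)-np.arctan2(d[1],d[0]))
# bystanders moved? colour difference near each
for n,q in dict(tray=(.366,-.16,.018),bottle=(.78,-.162,.16),jar=(.39,-.348,.08),).items():
    u,v=proj(c,[q])[0].round().astype(int);s=np.s_[v-18:v+19,u-18:u+19]
    print(n,np.abs(c['img'][s].astype(int)-b['img'][s]).mean())
w=shot('wrist','w9')
E
```

```text
25.1 [ 0.49882331 -0.15756245  0.18704395] 0.018142144144018622 30.002498030662537 [ 3.47502939 -9.21109705 -2.56385297]
r 0.1417401607531871 gate 1.5208486879244885
tray 27.895787679571463
bottle 2.2500608716824932
jar 2.4156318480642804
```

```bash
python3 -c "
from cell import *
print(hand_in())"
```

```text
the job is handed in; nothing more can be done
None
```

The key is flush, both catches are squeezed (pegs first, then paddles), and the gate was held by the post at about 1.5 rad when I handed the job in at 25 s. No verdict came back. While lowering onto the peg catch before squeezing it, the half-open fingers landed on a peg with about 80 N at the wrist (limit 120 N). I backed off and redid it. Of the bystanders I only re-checked three at the end: the bottle and jar had not moved, and the tray check was inconclusive.

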